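# Set the suction damper to the green dot and start the extractor

## Task

Set up the bench's dust suction for hand finishing: with a fingertip push the lever of the iris damper round until its red pointer stands at the green dot on the scale, pushing it gently and without gripping it. Then press the green start button and come away; leave the red stop button and the things lying about the bench alone.

Things in the scene. Friction and masses are not known exactly. Their poses are not given: they have to be found in the camera images.
- suction: Olive-grey suction box fixed to the bench, 260 x 260 x 90 mm high, with a 125 mm iris damper on its top: an aluminium housing of diameter 210 mm whose flat upper face is 126 mm above the bench, with an open collar of outer radius 69 mm rising to 144 mm in its middle, where the iris leaves are seen. A steel pipe leaves at the back (+x of this frame). Origin on the damper axis at bench height; the scale faces -x of this frame (towards the robot at yaw 0).
- lever (a joint): Angle of the damper's adjusting ring and lever about the upright damper axis, 0 to 1.70 rad between its end stops, growing anticlockwise seen from above. In the suction frame the lever points along yaw 2.292 rad + this value (so at 0.85 straight along -x). The ring turns with a stiff, even friction (about 3 N at the knob), has no spring and stays where it is left.
- lever_knob (a point): Centre of the top of the lever's upright black knob, about 16 mm in diameter, 150 mm from the damper axis. The knob stands from 111 to 150 mm above the bench, free on both sides, on a flat steel arm 16 mm wide that runs radially at 107 to 111 mm height, out to 168 mm. x axis: radially outward along the lever.
- lever_pointer (a point): Tip of the red triangular pointer on the lever, 106.5 mm from the damper axis, just outside the housing's edge and level with its upper face, pointing inward at the scale. It is on the same radial line as the knob. x axis: radially outward along the lever, so a dot whose y in this frame is 0 is exactly at the pointer.
- dot_green: Green setting dot lying on the damper's scale, a disc of diameter 12 mm and 2 mm thick, 96 mm from the damper axis; origin at the centre of its underside. The target. It may be on the 2nd, 6th or 10th of the scale's eleven black marks (lever values 0.17, 0.85 or 1.53).
- dot_yellow: Yellow setting dot lying on the damper's scale, a disc of diameter 12 mm and 2 mm thick, 96 mm from the damper axis; origin at the centre of its underside. Setting for another job, on another of these marks.
- dot_blue: Blue setting dot lying on the damper's scale, a disc of diameter 12 mm and 2 mm thick, 96 mm from the damper axis; origin at the centre of its underside. Setting for another job, on another of these marks.
- station: Grey start/stop station fixed to the bench, 85 x 135 x 70 mm high, with a black top plate and two push buttons facing up, 64 mm apart along its y axis. Origin at the centre of its underside.
- start (a joint): Travel of the green start button, 0 released to 0.006 m fully pressed; springs back, about 5 N fully down.
- start_top (a point): Centre of the top of the green start button, a cap of diameter 28 mm standing about 10 mm above its 44 mm bezel, about 92 mm above the bench when released; pressed straight down.
- stop (a joint): Travel of the red stop button, the same make, 0 released to 0.006 m pressed. Not to be pressed.
- stop_top (a point): Centre of the top of the red stop button.
- last: Loose wooden shoe last standing on its sole, 197 mm long (x), 70 mm wide, 108 mm high. To be left alone. Origin under its middle.
- insole: Loose beige cork footbed lying flat, 240 mm long (x), 82 mm wide, up to 12 mm thick. To be left alone. Origin under its middle.
- sleeve: Loose brown sanding sleeve standing upright, a tube 76 mm in diameter and 90 mm high. To be left alone. Origin at the centre of its underside.
- brush: Loose wooden hand brush lying flat, 200 mm long (x), 42 mm wide, 20 mm high. To be left alone. Origin under its middle.

How it is judged:
By the outcome, as a careful person would: the job done as asked, in the order asked, and still so for the second after the job is handed in, with the robot touching nothing.
It also fails if it takes over 51 s, if anything falls off the work surface, if the arm or the gripper's body presses on something with over 40 N, if the wrist force passes 120 N, or if a joint passes its speed limit or range.

## Robot

A 6-joint arm with a two-finger parallel gripper is mounted at the origin on the work surface. World frame = base frame: x ahead of the robot, y to its left, z up, the work surface at z = 0. Lengths are in m, angles in degrees, forces in N, time in s.
With the tool pointing down it reaches from about 0.4 to 0.825 m from the base axis. Payload 7 kg.
Tool frame: the origin (TCP) lies between the finger pads; the fingertips stand 11 mm ahead of it and the grasp point (between the pads) lies 8 mm behind it; z points along the fingers, y is the direction in which the jaws open and shut (so a half turn about z gives the same grasp; the last joint's range is limited). The gripper opens to 88 mm and grips with 3 to 60 N. Pads are 19 mm wide; open, the fingers measure 130 mm over their backs; the gripper's body (78 mm by 193 mm) begins 47 mm behind the grasp point.
Start: joints at [89.444, 20.546, 0.682, 0, -70.136, -16.507], TCP at [0.198, 0.645, 0.217] pointing down, gripper open.
Joint ranges: [-176.03, 176.03], [-82.01, 121.73], [-58.28, 71.71], [-173.87, 95.51], [-174.79, -0.11], [-173.66, 173.66]. Speed limits (degrees/s): [136.94, 136.94, 172.46, 180, 180, 180].

## Interface

Orientations are given as [roll, pitch, yaw] about the fixed x, y, z axes, in that order (R = Rz(yaw) Ry(pitch) Rx(roll)).
In Python, from plant import r gives the robot as it stands.
- The arm moves only by the shell command python3 -m inch 'ROWS' [OPENING] [FORCE]. ROWS is JSON, a list of rows, each an object of numbers: "x", "y", "z": the shift along the tool's x, y, z as a fraction of full scale; "yaw": the turn about the tool's z as a fraction of full scale. In form: [{"x": .., "y": .., "z": .., "yaw": ..}, ...]. A call has 1 to 5 rows; each row shifts and turns the pose as measured when the row begins, along the tool's axes as they then stand; what a row does not reach is not made up. Full scale, the value 1, is 0.025 m for a shift and 4 degrees for a turn. A row lasts 1/12 s, in which the tool goes at most 41.7 mm and 7.16 degrees, less where a joint would pass 70% of its speed; a pose out of reach is approached as far as the arm can. A call with a number of a shift or a turn outside -1 to 1 is refused whole. A call with a gripper value outside its range is refused whole. OPENING is the opening, from -1 (shut) to 1 (fully open), set as the call begins (- or left out, the last holds). The fingers move at their own pace and stop on an object; FORCE is the grip in N (left out, the last holds). Time passes only in rows, so rows that do not move let the fingers close. It gives the time, the measured TCP pose, the force and the opening at its end, in the units of the state.
- r.get_state(): the state, without advancing time (a new reading comes with each control period).
- r.capture(name): name is "scene" or "top" or "wrist"; returns (picture, depth): 420x560x3 uint8, red, green, blue; 420x560 float32, m along the optical axis (not along the pixel's ray), 0 where there is no reading.
- r.camera_info(name): a dict with "mtx" (3x3 intrinsics, pixels), "pose" (4x4, takes a point from camera to world coordinates). Camera axes: x right, y down, z forward; pixel columns grow to the right and rows downward; lengths in m; the calibration is good to about 2 mm. The wrist camera is an equidistant fisheye: a pixel r from the principal point sees the ray r / f radians off the axis. A picture is of the moment at which its call begins: read the wrist's pose just before it. camera_info takes no time and is no camera call; for the wrist camera it gives the pose at the moment of the call.
- r.close_job(): hands the job in, once; it reports no verdict.
The state is a dict: "time_s": time; "joints": joint angles; "qd": joint speeds; "joint_torque": joint torques, N m; "tcp_pos": TCP position; "eef_rot": TCP orientation; "contact_force": force on the tool from outside, world axes, zero at the start; "moment": the same for the moment, N m; "gripper_width": finger opening in m.
Only numpy, scipy, OpenCV 4.12 (cv2) and the standard library are available. Lean on these libraries where they do the work, as an engineer would, in place of code of your own. Each camera call takes 0.05 s, during which the arm holds its last target. There are 200 camera calls.

## Working session

There is one attempt and no reset: what is moved stays moved. The work goes in short steps, Python scripts to look and compute and a shell command to move; the robot and the scene stay as the last step left them, time stands still between calls to the robot, and variables do not carry over. Pictures are saved under pics/ and viewed, about 8 in all and at most 12, crops included, and the job is handed in when it is done.

```bash
mkdir -p pics
cat > h.py <<'E'
from plant import r
import numpy as np, cv2
def grab(n,save):
    info=r.camera_info(n); p,d=r.capture(n)
    cv2.imwrite(f'pics/{save}.png',p[:,:,::-1]); np.savez(f'pics/{save}.npz',p=p,d=d,K=info['mtx'],T=info['pose'])
    return p,d,info
def world(f,u,v,h=None):
    z=np.load(f'pics/{f}.npz'); K,T=z['K'],z['T']
    ray=np.array([(u-K[0,2])/K[0,0],(v-K[1,2])/K[1,1],1.])
    if h is None: s=z['d'][int(round(v)),int(round(u))]
    else:
        s=(h-T[2,3])/(T[:3,:3]@ray)[2]
    return T[:3,:3]@(ray*s)+T[:3,3]
E
python3 - <<'E'
from h import *
p,d,i=grab('top','top1'); p2,d2,_=grab('scene','scene1')
print(i); s=r.get_state(); print(s)
cv2.imwrite('pics/both.png',cv2.resize(np.vstack([p,p2])[:,:,::-1],(400,600)))
E
```

```text
{'mtx': array([[456.13721991,   0.        , 287.84727362],
       [  0.        , 456.13721991, 211.80641976],
       [  0.        ,   0.        ,   1.        ]]), 'pose': array([[-9.03491281e-04, -9.97067782e-01,  7.65181151e-02,
         4.02900830e-01],
       [-9.99999498e-01,  9.33997172e-04,  3.62890033e-04,
         1.72184240e-02],
       [-4.33293663e-04, -7.65177488e-02, -9.97068125e-01,
         1.16029869e+00],
       [ 0.00000000e+00,  0.00000000e+00,  0.00000000e+00,
         1.00000000e+00]])}
{'time_s': 0.1, 'joints': array([ 8.94440865e+01,  2.05848258e+01,  6.39174139e-01, -1.73924790e-02,
       -7.01342489e+01, -1.65053760e+01]), 'qd': array([-0.03135546, -0.10595363,  0.09798357,  0.02392622,  0.00142399,
        0.0496904 ]), 'joint_torque': array([-1.90631086e-03, -5.84163952e+01,  2.93749523e+01,  7.01541200e+00,
        1.01791124e-02, -4.98076213e-05]), 'tcp_pos': array([0.19795543, 0.64486034, 0.21654688]), 'eef_rot': array([ 1.79918746e+02, -7.02489369e-03, -1.70672062e+01]), 'contact_force': array([ 0.72032017, -0.53864708,  0.41841501]), 'moment': array([ 0.00870617,  0.02415096, -0.04157884]), 'gripper_width': 0.08786071218119416}
```

View pics/top1.png

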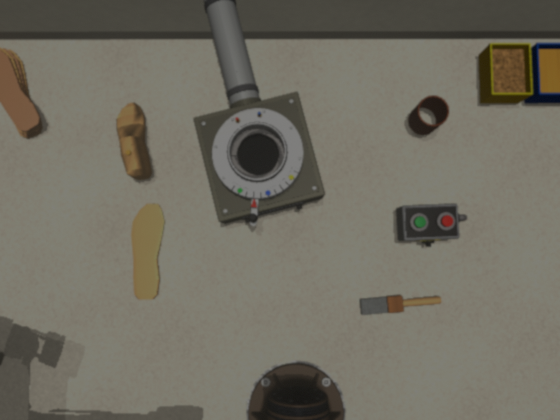

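View pics/scene1.png

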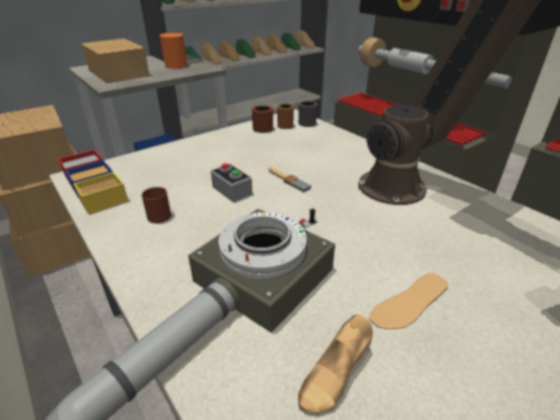

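The top view shows the damper around (257,152), green dot (240,190), blue (267,193), yellow (291,178), lever pointer about (254,204), green button (420,222) and red (447,221).

Run:
```python
from h import *
p=np.load('pics/top1.npz')['p']; hsv=cv2.cvtColor(p,cv2.COLOR_RGB2HSV)
def blob(name,lo,hi,x0,x1,y0,y1,h):
    m=cv2.inRange(hsv,lo,hi); k=np.zeros_like(m); k[y0:y1,x0:x1]=m[y0:y1,x0:x1]
    n,l,s,c=cv2.connectedComponentsWithStats(k)
    for j in range(1,n):
        if s[j,4]>5: print(name,s[j,4],c[j].round(1),world('top1',*c[j],h).round(4))
blob('green',(40,100,40),(80,255,255),215,310,170,210,.128)
blob('blue',(100,100,40),(130,255,255),215,310,170,210,.128)
blob('yel',(20,90,40),(35,255,255),215,310,165,210,.128)
blob('ptr',(0,120,60),(8,255,255),215,310,170,225,.126)
blob('start',(40,100,40),(80,255,255),400,470,200,240,.092)
blob('stop',(0,120,60),(8,255,255),400,470,200,240,.092)
c=cv2.resize(p[80:240,180:340],(800,800),interpolation=cv2.INTER_CUBIC)[200:800]
cv2.imwrite('pics/crop1.png',np.clip(c[:,:,::-1]*1.6,0,255).astype('uint8'))
# housing ellipse by white-ish
m=cv2.inRange(hsv,(0,0,95),(179,50,255)); k=np.zeros_like(m);k[100:202,205:306]=m[100:202,205:306]
cs,_=cv2.findContours(k,cv2.RETR_EXTERNAL,cv2.CHAIN_APPROX_NONE); c=max(cs,key=cv2.contourArea)
e=cv2.fitEllipse(cv2.convexHull(c)); print(e, world('top1',*e[0],.126))
```

```text
green 12 [239.5 190. ] [0.5321 0.1277 0.128 ]
blue 12 [267.5 192.5] [0.5263 0.0639 0.128 ]
yel 16 [290.9 176.9] [0.5621 0.0105 0.128 ]
ptr 21 [253.3 204.1] [0.5    0.0962 0.126 ]
start 88 [419.6 221.6] [ 0.4617 -0.2913  0.092 ]
stop 103 [446.8 220.6] [ 0.4638 -0.3552  0.092 ]
((257.2437438964844, 152.97352600097656), (90.63441467285156, 91.27136993408203), 28.304580688476562) [0.61787771 0.08776831 0.126     ]
```

View pics/crop1.png

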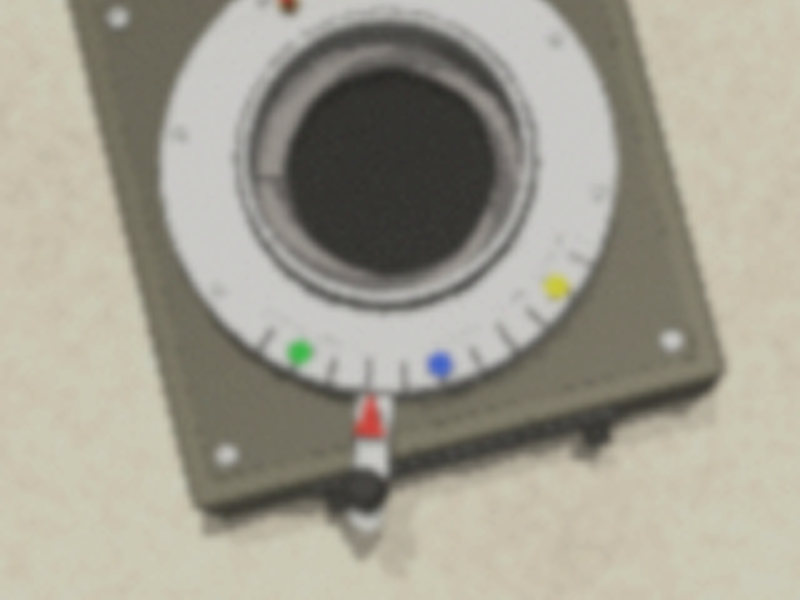

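Green is the 2nd mark, about 0.36 rad clockwise of the lever (pointer on mark 4). I'll push in +y with the shut fingertips, and the present tool yaw is already about tangential. Now the approach at height.

```bash
python3 -m inch '[{"x":0.87,"y":0.99},{"x":0.87,"y":0.99},{"x":0.87,"y":0.99},{"x":0.87,"y":0.99},{"x":0.87,"y":0.99}]' -1 10
python3 -m inch '[{"x":0.87,"y":0.99},{"x":0.87,"y":0.99},{"x":0.87,"y":0.99},{"x":0.87,"y":0.99},{"x":0.87,"y":0.99}]'
python3 -m inch '[{"x":0.87,"y":0.99},{"x":0.87,"y":0.99},{"x":0.87,"y":0.99},{"x":0.87,"y":0.99},{"x":0.87,"y":0.99}]'
```

```text
validation failed for argument at $[0]...
validation failed for argument at $[0]...
validation failed for argument at $[0]...
```

```bash
python3 -m inch '[{"x":0.87,"y":0.99,"z":0,"yaw":0},{"x":0.87,"y":0.99,"z":0,"yaw":0},{"x":0.87,"y":0.99,"z":0,"yaw":0},{"x":0.87,"y":0.99,"z":0,"yaw":0},{"x":0.87,"y":0.99,"z":0,"yaw":0}]' -1 10
```

```text
time_s: 0.52
tcp_pos: [0.2647, 0.4928, 0.2113]
eef_rot: [179.5, -0.1, -16.8]
contact_force: [0.2, -0.2, 0.4]
gripper_width: 0.0597
```

```bash
python3 -m inch '[{"x":0.87,"y":0.99,"z":-0.05,"yaw":0},{"x":0.87,"y":0.99,"z":-0.05,"yaw":0},{"x":0.87,"y":0.99,"z":-0.05,"yaw":0},{"x":0.87,"y":0.99,"z":-0.05,"yaw":0},{"x":0.87,"y":0.99,"z":-0.05,"yaw":0}]'
python3 -m inch '[{"x":0.87,"y":0.99,"z":-0.05,"yaw":0},{"x":0.87,"y":0.99,"z":-0.05,"yaw":0},{"x":0.87,"y":0.99,"z":-0.05,"yaw":0},{"x":0.87,"y":0.99,"z":-0.05,"yaw":0},{"x":0.87,"y":0.99,"z":-0.05,"yaw":0}]'
```

```text
time_s: 0.93
tcp_pos: [0.3342, 0.3336, 0.2171]
eef_rot: [179.3, -0.0, -16.7]
contact_force: [1.6, 0.6, 1.0]
gripper_width: 0.0264
time_s: 1.35
tcp_pos: [0.4034, 0.1751, 0.2249]
eef_rot: [179.3, 0.0, -16.6]
contact_force: [1.2, -0.5, 1.0]
gripper_width: 0.0008
```

```bash
python3 -m inch '[{"x":0.87,"y":0.99,"z":0,"yaw":0},{"x":0.87,"y":0.99,"z":0,"yaw":0},{"x":0.87,"y":0.99,"z":0,"yaw":0},{"x":0.7,"y":0.9,"z":0,"yaw":0},{"x":0,"y":0,"z":0,"yaw":0}]'
python3 - <<'E'
from h import *
s=r.get_state();print(s['tcp_pos'],s['eef_rot'],s['contact_force'])
p,d,i=grab('wrist','w1');print(i)
grab('top','top2')
E
```

```text
time_s: 1.77
tcp_pos: [0.4565, 0.0482, 0.2261]
eef_rot: [179.3, 0.0, -16.7]
contact_force: [-0.0, 0.1, 0.7]
gripper_width: 0.0005
[0.45647613 0.04819466 0.22614479] [ 1.79329798e+02  1.68438616e-02 -1.67281711e+01] [-0.04629992  0.06004242  0.6591091 ]
{'mtx': array([[325.1922621 ,   0.        , 279.95226627],
       [  0.        , 325.1922621 , 211.69219301],
       [  0.        ,   0.        ,   1.        ]]), 'pose': array([[-0.28741769, -0.9223943 , -0.25803067,  0.52595199],
       [-0.95773375,  0.28006472,  0.06564925,  0.02977586],
       [ 0.0117108 ,  0.26599344, -0.9639037 ,  0.3923668 ],
       [ 0.        ,  0.        ,  0.        ,  1.        ]])}
```

View pics/w1.png

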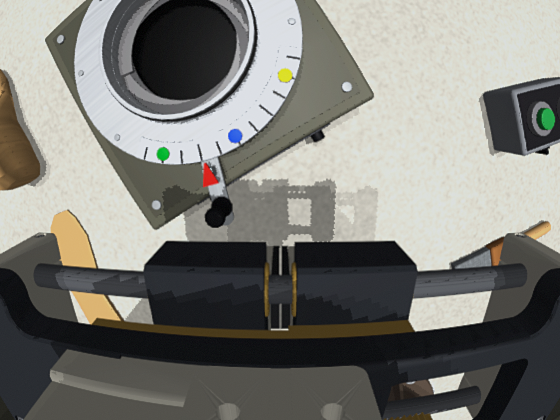

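The wrist view shows green at (163,154), blue (236,136), yellow (285,75), the red pointer at (208,175), the knob about (218,210) and the start button (547,118). The fingers are shut, and clear of the knob on its right side.

```bash
cat >> h.py <<'E'
def fworld(f,u,v,h):
    z=np.load(f'pics/{f}.npz'); K,T=z['K'],z['T']; a=np.array([u-K[0,2],v-K[1,2]])/K[0,0]; t=np.linalg.norm(a)
    ray=T[:3,:3]@np.r_[np.sin(t)*a/t,np.cos(t)]; return T[:3,3]+ray*(h-T[2,3])/ray[2]
def fproj(f,P):
    z=np.load(f'pics/{f}.npz'); K,T=z['K'],z['T']; c=T[:3,:3].T@(np.array(P)-T[:3,3]); n=np.hypot(c[0],c[1])
    return K[:2,2]+K[0,0]*np.arctan2(n,c[2])*c[:2]/n
def measure(f):
    from scipy.optimize import least_squares
    p=np.load(f'pics/{f}.npz')['p']; hsv=cv2.cvtColor(p,cv2.COLOR_RGB2HSV); o={}
    for n,lo,hi,h in [('green',(45,150,60),(80,255,255),.128),('blue',(105,150,60),(125,255,255),.128),('yellow',(27,150,100),(33,255,255),.128),('ptr',(0,180,100),(6,255,255),.126)]:
        m=cv2.inRange(hsv,lo,hi); k,l,s,c=cv2.connectedComponentsWithStats(m)
        for j in range(1,k):
            if s[j,4]>30:
                w=fworld(f,*c[j],h)
                if np.linalg.norm(w[:2]-[.618,.088])<.13: o[n]=w; print(n,s[j,4],c[j].round(1),w.round(4))
                else: print('  other',n,s[j,4],c[j].round(1),fworld(f,*c[j],.092).round(4))
    ang={'green':.17,'blue':.85,'yellow':1.53}
    def f_(q): return np.concatenate([q[:2]+.096*np.array([np.cos(q[2]+2.292+ang[n]),np.sin(q[2]+2.292+ang[n])])-o[n][:2] for n in ang if n in o])
    s=least_squares(f_,[.618,.088,.25]); q=s.x; print('axis',q.round(4),'resid mm',(s.fun*1e3).round(1))
    d=o['ptr'][:2]-q[:2]; L=(np.arctan2(d[1],d[0])-q[2]-2.292)%(2*np.pi); print('lever',L,'ptr r',np.hypot(*d))
    b=q[2]+2.292
    for a in (L,.17): print('knob at',a,(q[:2]+.15*np.array([np.cos(b+a),np.sin(b+a)])).round(4), 'bearing',np.degrees(b+a)%360)
    return q,L
E
python3 - <<'E'
from h import *
measure('w1')
for uv in [(222,205),(214,215)]: print(fworld('w1',*uv,.15).round(4),fworld('w1',*uv,.111).round(4))
print(fworld('w1',547,118,.092), fproj('w1',[.4565,.0482,.215]))
E
```

```text
other green 260 [546.9 118.2] [ 0.4638 -0.2877  0.092 ]
green 119 [162.5 153.6] [0.5327 0.1281 0.128 ]
blue 143 [234.5 135.5] [0.5272 0.0646 0.128 ]
yellow 145 [284.7  74.9] [0.5626 0.0116 0.128 ]
ptr 198 [208.2 176.5] [0.5015 0.0967 0.126 ]
axis [0.62   0.0884 0.2509] resid mm [ 0.   0.2 -0.1 -0.   0.1 -0.2]
lever 0.5289566943861148 ptr r 0.11880695278133334
knob at 0.5289566943861148 [0.4704 0.0989] bearing 176.005145641515
knob at 0.17 [0.4836 0.1508] bearing 155.4384420252233
[0.4793 0.0877 0.15  ] [0.4718 0.0971 0.111 ]
[0.4735 0.0966 0.15  ] [0.4651 0.1073 0.111 ]
[ 0.46403619 -0.28792135  0.092     ] [280.35964512 249.23426199]
```

```bash
python3 -m inch '[{"x":0,"y":0,"z":0.9,"yaw":0},{"x":0,"y":0,"z":0.9,"yaw":0},{"x":0,"y":0,"z":0.9,"yaw":0},{"x":0,"y":0,"z":0.5,"yaw":0},{"x":0,"y":0,"z":0.3,"yaw":0}]'
```

```text
time_s: 2.28
tcp_pos: [0.4562, 0.0542, 0.1379]
eef_rot: [179.7, -0.2, -16.6]
contact_force: [-0.5, 1.0, -0.2]
gripper_width: 0.0002
```

```bash
python3 -m inch '[{"x":0,"y":-0.2,"z":0,"yaw":0},{"x":0,"y":-0.2,"z":0,"yaw":0},{"x":0,"y":-0.2,"z":0,"yaw":0}]'; python3 -m inch '[{"x":0,"y":-0.1,"z":0,"yaw":0},{"x":0,"y":-0.1,"z":0,"yaw":0},{"x":0,"y":-0.1,"z":0,"yaw":0}]'
```

```text
time_s: 2.53
tcp_pos: [0.4592, 0.0708, 0.1368]
eef_rot: [179.6, -0.1, -16.4]
contact_force: [0.0, 0.9, 0.2]
gripper_width: 0.0001
time_s: 2.78
tcp_pos: [0.4624, 0.0803, 0.1387]
eef_rot: [179.6, -0.2, -16.3]
contact_force: [-1.8, -2.2, -0.7]
gripper_width: 0.0007
```

Run:
```python
from h import *
s=r.get_state();print(s['tcp_pos'],s['contact_force'])
p,d,_=grab('wrist','w2');measure('w2')
```

```text
[0.46235839 0.08033921 0.13871206] [-1.83631733 -2.20091951 -0.69519411]
green 276 [165.  158.8] [0.5328 0.128  0.128 ]
blue 333 [274.6 133.8] [0.5272 0.0647 0.128 ]
yellow 300 [349.1  48.2] [0.5627 0.012  0.128 ]
ptr 449 [230.4 195.1] [0.5013 0.0985 0.126 ]
axis [0.6201 0.0886 0.2513] resid mm [-0.1  0.5 -0.1 -0.   0.1 -0.4]
lever 0.5147036842210979 ptr r 0.11915051954696074
knob at 0.5147036842210979 [0.4706 0.1011] bearing 175.2117138782739
knob at 0.17 [0.4836 0.1509] bearing 155.46164758979472
```

View pics/w2.png

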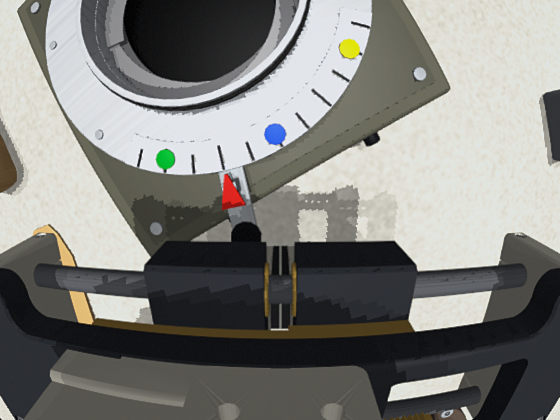

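Contact made with the lever just moved, and the knob rests against the fingertip's side. Pushing now, about 51 mm to go.

```bash
R='';python3 -m inch '[{"x":0,"y":-0.15,"z":0.02,"yaw":0},{"x":0,"y":-0.15,"z":0.02,"yaw":0},{"x":0,"y":-0.15,"z":0.02,"yaw":0},{"x":0,"y":-0.15,"z":0,"yaw":0},{"x":0,"y":-0.15,"z":0,"yaw":0}]'
```

```text
time_s: 3.25
tcp_pos: [0.4645, 0.0968, 0.1382]
eef_rot: [179.3, 0.0, -16.4]
contact_force: [-5.3, -2.0, 5.0]
gripper_width: 0.0005
```

```bash
python3 -m inch '[{"x":0,"y":-0.15,"z":0.02,"yaw":0},{"x":0,"y":-0.15,"z":0.02,"yaw":0},{"x":0,"y":-0.15,"z":0.02,"yaw":0},{"x":0,"y":-0.15,"z":0,"yaw":0},{"x":0,"y":-0.15,"z":0,"yaw":0}]'
python3 - <<'E'
from h import *
grab('wrist','w3');measure('w3')
E
```

```text
time_s: 3.67
tcp_pos: [0.4681, 0.1143, 0.1385]
eef_rot: [179.2, 0.2, -16.5]
contact_force: [-3.7, -2.2, 2.7]
gripper_width: 0.0004
green 313 [222.2 149.8] [0.5329 0.1282 0.128 ]
blue 322 [336.6 126.8] [0.5272 0.065  0.128 ]
yellow 262 [405.9  46.5] [0.5628 0.0122 0.128 ]
ptr 451 [242.2 192.3] [0.5067 0.1253 0.126 ]
axis [0.6201 0.0889 0.2515] resid mm [-0.1  0.5 -0.1 -0.1  0.1 -0.4]
lever 0.2874918924884202 ptr r 0.11917795867635708
knob at 0.2874918924884202 [0.4773 0.1347] bearing 162.20472699796352
knob at 0.17 [0.4837 0.1511] bearing 155.47293743137223
```

```bash
python3 -m inch '[{"x":0,"y":-0.15,"z":0.02,"yaw":0},{"x":0,"y":-0.15,"z":0.02,"yaw":0},{"x":0,"y":-0.13,"z":0.02,"yaw":0},{"x":0,"y":-0.06,"z":0,"yaw":0}]'
python3 - <<'E'
from h import *
grab('wrist','w4');measure('w4')
E
```

```text
time_s: 4.05
tcp_pos: [0.473, 0.1277, 0.1381]
eef_rot: [179.3, 0.1, -16.5]
contact_force: [-3.1, -1.5, 4.7]
gripper_width: 0.0002
green 322 [247.7 151. ] [0.533  0.1284 0.128 ]
blue 315 [361.7 129.4] [0.5273 0.0651 0.128 ]
yellow 245 [428.1  51.2] [0.5628 0.0123 0.128 ]
ptr 449 [247.4 192.4] [0.5107 0.1358 0.126 ]
axis [0.6202 0.0889 0.251 ] resid mm [-0.1  0.4 -0.1 -0.   0.1 -0.4]
lever 0.19382389092985708 ptr r 0.11909516066671318
knob at 0.19382389092985708 [0.4823 0.148 ] bearing 156.80833964335852
knob at 0.17 [0.4838 0.1513] bearing 155.4433312414977
```

```bash
python3 -m inch '[{"x":0,"y":-0.06,"z":0.02,"yaw":0},{"x":0,"y":-0.06,"z":0.02,"yaw":0}]'
python3 - <<'E'
from h import *
grab('wrist','w5');measure('w5')
E
```

```text
time_s: 4.27
tcp_pos: [0.4745, 0.1313, 0.1377]
eef_rot: [179.3, -0.0, -16.5]
contact_force: [-3.4, -1.9, 7.1]
gripper_width: 0.0004
green 330 [254.9 151.9] [0.5329 0.1284 0.128 ]
blue 307 [368.5 130.6] [0.5274 0.0651 0.128 ]
yellow 240 [434.2  52.8] [0.5628 0.0123 0.128 ]
ptr 452 [248.7 192.7] [0.512  0.1388 0.126 ]
axis [0.6202 0.089  0.2515] resid mm [-0.   0.4 -0.1 -0.   0.1 -0.4]
lever 0.16700534224417307 ptr r 0.11909121127470758
knob at 0.16700534224417307 [0.484  0.1517] bearing 155.29810778434307
knob at 0.17 [0.4838 0.1513] bearing 155.46968903483807
```

Pointer is within 0.003–0.007 rad of the dot. Backing straight off, then up.

```bash
python3 -m inch '[{"x":0,"y":0.3,"z":0,"yaw":0},{"x":0,"y":0.6,"z":0,"yaw":0},{"x":0,"y":0.6,"z":-0.3,"yaw":0},{"x":0,"y":0,"z":-0.9,"yaw":0},{"x":0,"y":0,"z":-0.9,"yaw":0}]'; python3 -m inch '[{"x":0,"y":0,"z":-0.6,"yaw":0},{"x":0,"y":0,"z":0,"yaw":0}]'
python3 - <<'E'
from h import *
grab('wrist','w6');measure('w6')
E
```

```text
time_s: 4.73
tcp_pos: [0.4613, 0.092, 0.1879]
eef_rot: [179.2, 0.2, -16.5]
contact_force: [-0.1, 0.7, -0.4]
gripper_width: 0.0005
time_s: 4.9
tcp_pos: [0.4625, 0.0901, 0.2084]
eef_rot: [179.4, -0.0, -16.6]
contact_force: [0.6, 0.5, -0.2]
gripper_width: 0.0005
green 150 [205.6 145.6] [0.5328 0.1282 0.128 ]
blue 168 [287.3 127.6] [0.5273 0.0647 0.128 ]
yellow 158 [340.7  65.5] [0.5627 0.012  0.128 ]
ptr 223 [201.4 174.5] [0.5123 0.1392 0.126 ]
axis [0.6201 0.0887 0.2514] resid mm [-0.   0.3 -0.1  0.1  0.2 -0.4]
lever 0.15997652035289844 ptr r 0.11902953900528886
knob at 0.15997652035289844 [0.4843 0.1523] bearing 154.89282451132632
knob at 0.17 [0.4837 0.1509] bearing 155.46712759114052
```

View pics/w6.png

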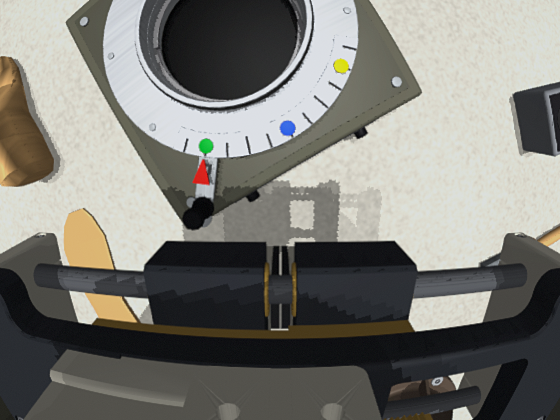

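The view shows the pointer (201,175) aimed at the green dot (206,146), about 0.012 rad (1 mm) past its centre, well inside the dot. That will do. On to the start button.

```bash
python3 -m inch '[{"x":0.29,"y":0.97,"z":0,"yaw":0},{"x":0.29,"y":0.97,"z":0,"yaw":0},{"x":0.29,"y":0.97,"z":0,"yaw":0},{"x":0.29,"y":0.97,"z":0,"yaw":0},{"x":0.29,"y":0.97,"z":0,"yaw":0}]'; python3 -m inch '[{"x":0.29,"y":0.97,"z":0,"yaw":0},{"x":0.29,"y":0.97,"z":0,"yaw":0},{"x":0.29,"y":0.97,"z":0,"yaw":0},{"x":0.29,"y":0.97,"z":0,"yaw":0},{"x":0,"y":0,"z":0,"yaw":0}]'
python3 - <<'E'
from h import *
s=r.get_state(); print(s['tcp_pos'],s['eef_rot'])
grab('wrist','w7')
p=np.load('pics/w7.npz')['p']; hsv=cv2.cvtColor(p,cv2.COLOR_RGB2HSV)
for n,lo,hi in [('g',(45,150,60),(80,255,255)),('r',(0,180,100),(6,255,255))]:
    k,l,t,c=cv2.connectedComponentsWithStats(cv2.inRange(hsv,lo,hi))
    for j in range(1,k):
        if t[j,4]>60: print(n,t[j,4],c[j].round(1),fworld('w7',*c[j],.091).round(4))
E
```

```text
time_s: 5.37
tcp_pos: [0.4597, -0.0408, 0.2065]
eef_rot: [179.5, 0.0, -16.4]
contact_force: [0.5, 1.2, -0.4]
gripper_width: 0.0006
time_s: 5.78
tcp_pos: [0.4544, -0.1525, 0.2038]
eef_rot: [179.5, 0.2, -16.6]
contact_force: [0.7, 0.2, -0.3]
gripper_width: 0.0004
[ 0.45435248 -0.15247155  0.2037929 ] [179.52725916   0.24580411 -16.5652356 ]
g 599 [420. 155.] [ 0.4637 -0.2896  0.091 ]
r 448 [474.8 138.2] [ 0.4655 -0.3536  0.091 ]
r 70 [  2.5 241.1] [0.5108 0.1862 0.091 ]
```

View pics/w7.png

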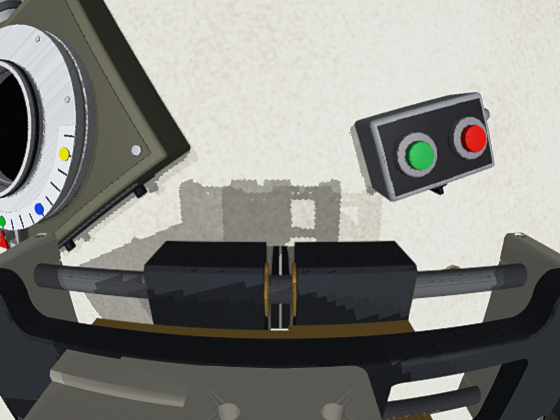

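Station seen: green start (420,155) → (0.463,-0.290), red stop (475,138) → (0.465,-0.354).

```bash
python3 -m inch '[{"x":0.4,"y":1,"z":0,"yaw":0},{"x":0.4,"y":1,"z":0,"yaw":0},{"x":0.4,"y":1,"z":0,"yaw":0},{"x":0.4,"y":1,"z":0,"yaw":0},{"x":0.4,"y":1,"z":0,"yaw":0}]';  python3 -m inch '[{"x":0,"y":0,"z":0,"yaw":0},{"x":0,"y":0,"z":0,"yaw":0}]'
```

```text
time_s: 6.25
tcp_pos: [0.4638, -0.2861, 0.2023]
eef_rot: [179.7, 0.3, -16.4]
contact_force: [0.3, 0.1, 0.5]
gripper_width: 0.0005
time_s: 6.42
tcp_pos: [0.463, -0.2893, 0.2004]
eef_rot: [179.7, 0.5, -16.6]
contact_force: [-0.5, -0.2, 0.1]
gripper_width: 0.0004
```

```bash
python3 -m inch '[{"x":0,"y":0,"z":0.9,"yaw":0},{"x":0,"y":0,"z":0.9,"yaw":0},{"x":0,"y":0,"z":0.8,"yaw":0},{"x":0,"y":0,"z":0.3,"yaw":0},{"x":0,"y":0,"z":0.1,"yaw":0}]'
```

```text
time_s: 6.83
tcp_pos: [0.462, -0.2864, 0.1234]
eef_rot: [179.7, 0.3, -16.5]
contact_force: [-0.6, 0.3, -0.4]
gripper_width: 0.0005
```

```bash
python3 -m inch '[{"x":0.03,"y":0.06,"z":0.3,"yaw":0},{"x":0.03,"y":0.06,"z":0.25,"yaw":0},{"x":0,"y":0,"z":0.15,"yaw":0},{"x":0,"y":0,"z":0.12,"yaw":0}]'; python3 -m inch '[{"x":0,"y":0,"z":0.12,"yaw":0},{"x":0,"y":0,"z":0.12,"yaw":0}]'
```

```text
time_s: 7.17
tcp_pos: [0.464, -0.2888, 0.1035]
eef_rot: [179.7, 0.2, -16.4]
contact_force: [0.8, -0.6, -0.1]
gripper_width: 0.0005
time_s: 7.33
tcp_pos: [0.4646, -0.2891, 0.0978]
eef_rot: [179.7, 0.1, -16.4]
contact_force: [0.2, -0.9, 0.3]
gripper_width: -0.0
```

```bash
python3 -m inch '[{"x":0,"y":0,"z":0.1,"yaw":0},{"x":0,"y":0,"z":0.1,"yaw":0}]'; python3 -m inch '[{"x":0,"y":0,"z":0.12,"yaw":0},{"x":0,"y":0,"z":0.12,"yaw":0}]'
```

```text
time_s: 7.5
tcp_pos: [0.4649, -0.2893, 0.0927]
eef_rot: [179.7, 0.0, -16.4]
contact_force: [0.2, -0.6, -0.4]
gripper_width: 0.0003
time_s: 7.67
tcp_pos: [0.4652, -0.2894, 0.0865]
eef_rot: [179.7, -0.0, -16.4]
contact_force: [-0.2, 0.2, -0.2]
gripper_width: 0.0006
```

Run:
```python
from h import *
s=r.get_state(); print(s['tcp_pos'],s['eef_rot'],s['contact_force'])
a,d,_=grab('wrist','w8'); b,_,_=grab('scene','s8')
print(fproj('w8',[.463,-.2895,.092]))
b=cv2.resize(b[140:240,160:320],(560,350),interpolation=cv2.INTER_CUBIC)
cv2.imwrite('pics/c8.png',np.vstack([a[:250],b])[:,:,::-1])
```

```text
[ 0.46516054 -0.28943759  0.08648147] [ 1.79703266e+02 -3.03588696e-02 -1.63712546e+01] [-0.24341274  0.18064075 -0.20068169]
[281.93568842 264.25586405]
```

View pics/c8.png

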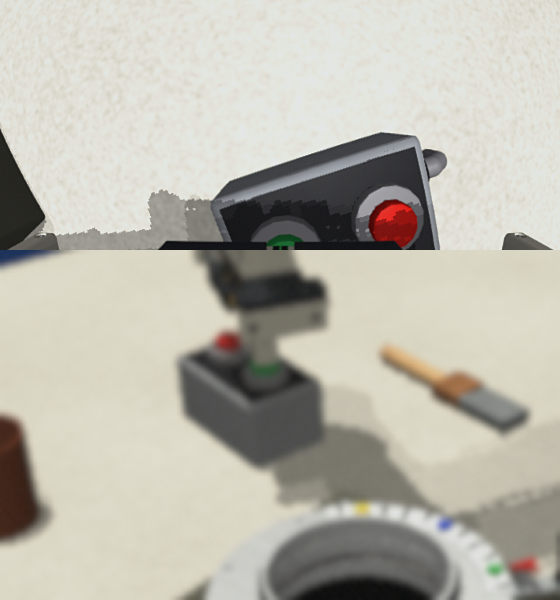

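The finger is right over the green button but with no force reading. I'll check the button's real height from depth.

Run:
```python
from h import *
print([world('top1',u,v).round(4) for u,v in [(420,222),(447,221),(433,221),(433,260),(230,200)]])
z=np.load('pics/w7.npz');d=z['d'];K,T=z['K'],z['T']
def fw(z,u,v):
    K,T=z['K'],z['T'];a=np.array([u-K[0,2],v-K[1,2]])/K[0,0];t=np.linalg.norm(a);ray=np.r_[np.sin(t)*a/t,np.cos(t)]
    return T[:3,3]+T[:3,:3]@(ray*z['d'][v,u]/ray[2])
print([fw(z,u,v).round(4) for u,v in [(420,155),(475,138),(447,150),(330,100),(100,90)]])
z=np.load('pics/w8.npz');print('now',[fw(z,u,v).round(4) for u,v in [(392,222),(276,244),(281,244),(288,244),(281,225),(330,225)]])
```

```text
[array([ 0.4606, -0.2922,  0.0922]), array([ 0.4627, -0.3546,  0.0949]), array([ 0.464 , -0.3287,  0.0734]), array([ 0.3694, -0.3483,  0.0041]), array([0.5125, 0.1533, 0.0955])]
[array([ 0.4636, -0.2898,  0.0906]), array([ 0.4657, -0.3538,  0.0911]), array([ 0.4568, -0.3302,  0.07  ]), array([ 0.5334, -0.2363, -0.0008]), array([ 0.6098, -0.0242,  0.0905])]
now [array([ 0.4687, -0.3534,  0.0913]), array([ 0.4742, -0.2895,  0.0892]), array([ 0.474 , -0.2922,  0.0907]), array([ 0.4734, -0.2959,  0.0919]), array([ 0.4811, -0.2944,  0.0806]), array([ 0.4697, -0.3214,  0.0706])]
```

The cap is still released at about 0.091, so the tip evidently sits higher than stated. I'll keep going down in small steps, watching the force.

```bash
python3 -m inch '[{"x":0,"y":0,"z":0.08,"yaw":0},{"x":0,"y":0,"z":0.08,"yaw":0}]'; python3 -m inch '[{"x":0,"y":0,"z":0.08,"yaw":0}]'; python3 -m inch '[{"x":0,"y":0,"z":0.08,"yaw":0}]'
```

```text
time_s: 7.93
tcp_pos: [0.465, -0.2894, 0.0822]
eef_rot: [179.7, 0.0, -16.4]
contact_force: [-1.4, 1.1, 2.4]
gripper_width: 0.0003
time_s: 8.02
tcp_pos: [0.465, -0.2894, 0.0802]
eef_rot: [179.7, 0.0, -16.4]
contact_force: [-0.4, 1.7, 2.3]
gripper_width: 0.0003
time_s: 8.1
tcp_pos: [0.465, -0.2894, 0.0783]
eef_rot: [179.7, -0.0, -16.4]
contact_force: [-2.1, 1.3, 5.3]
gripper_width: -0.0001
```

```bash
python3 -m inch '[{"x":0,"y":0,"z":0.08,"yaw":0}]'; python3 -m inch '[{"x":0,"y":0,"z":0.08,"yaw":0}]'
```

```text
time_s: 8.18
tcp_pos: [0.4651, -0.2895, 0.0767]
eef_rot: [179.7, -0.0, -16.3]
contact_force: [-6.6, 6.6, 25.6]
gripper_width: 0.0006
time_s: 8.27
tcp_pos: [0.4652, -0.2896, 0.0765]
eef_rot: [179.7, -0.0, -16.3]
contact_force: [-9.8, 11.2, 35.5]
gripper_width: 0.0005
```

Bottomed out firmly: the force jumped to 35 N at the stop, so the button is fully down. Coming away.

```bash
python3 -m inch '[{"x":0,"y":0,"z":-0.3,"yaw":0},{"x":0,"y":0,"z":-0.9,"yaw":0},{"x":0,"y":0,"z":-0.9,"yaw":0},{"x":0,"y":0,"z":-0.9,"yaw":0},{"x":0,"y":0,"z":-0.9,"yaw":0}]'; python3 -m inch '[{"x":-0.5,"y":-0.9,"z":-0.5,"yaw":0},{"x":-0.5,"y":-0.9,"z":-0.5,"yaw":0},{"x":-0.3,"y":-0.9,"z":0,"yaw":0},{"x":-0.3,"y":-0.9,"z":0,"yaw":0},{"x":-0.3,"y":-0.9,"z":0,"yaw":0}]'; python3 -m inch '[{"x":-0.3,"y":-0.9,"z":0,"yaw":0},{"x":-0.3,"y":-0.9,"z":0,"yaw":0},{"x":0,"y":-0.5,"z":0,"yaw":0},{"x":0,"y":0,"z":0,"yaw":0},{"x":0,"y":0,"z":0,"yaw":0}]'
python3 - <<'E'
from h import *
a,_,_=grab('wrist','w9');b,_,_=grab('top','t9');measure('w9')
cv2.imwrite('pics/c9.png',np.vstack([a[:250],b[30:350]])[:,:,::-1])
E
```

```text
time_s: 8.68
tcp_pos: [0.4628, -0.288, 0.173]
eef_rot: [179.6, 0.4, -16.3]
contact_force: [0.3, -0.6, -0.7]
gripper_width: 0.0009
time_s: 9.1
tcp_pos: [0.452, -0.167, 0.2035]
eef_rot: [179.7, -0.2, -16.6]
contact_force: [1.0, -0.2, 1.0]
gripper_width: 0.0004
time_s: 9.52
tcp_pos: [0.4539, -0.1012, 0.2035]
eef_rot: [179.8, -0.4, -16.4]
contact_force: [-0.0, -0.9, 0.2]
gripper_width: 0.0007
  other green 501 [465.2 144.3] [ 0.4639 -0.2885  0.092 ]
green 65 [ 29.4 206.4] [0.5327 0.1272 0.128 ]
blue 97 [ 75.6 191.9] [0.5272 0.0636 0.128 ]
yellow 127 [109.4 131.8] [0.5626 0.0108 0.128 ]
  other ptr 359 [512.5 130. ] [ 0.4658 -0.3527  0.092 ]
ptr 94 [ 29.6 228.2] [0.513  0.1408 0.126 ]
axis [0.62   0.0875 0.2512] resid mm [-0.   0.2 -0.1  0.1  0.1 -0.3]
lever 0.13656250254537383 ptr r 0.11954369871413982
knob at 0.13656250254537383 [0.4858 0.1544] bearing 153.53796314747677
knob at 0.17 [0.4836 0.1498] bearing 155.4537906291063
```

View pics/c9.png

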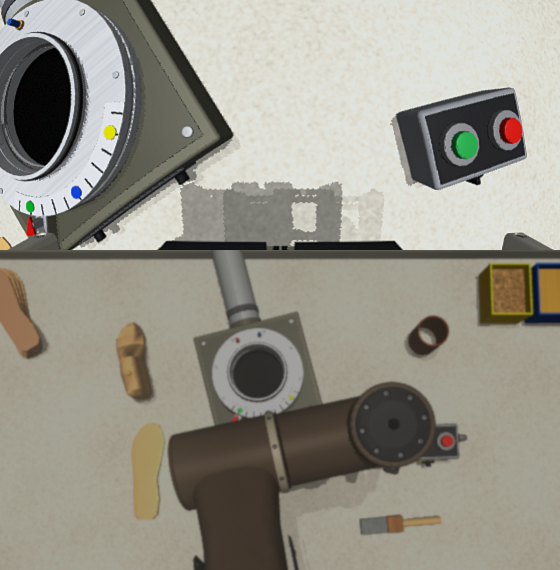

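The dot and pointer still line up. The lever readings fall with viewing obliqueness (0.167, 0.160, 0.137), a parallax effect, and they extrapolate to about 0.17 straight down. The pointer is also partly hidden in this last view. Both buttons are up, and the loose things have not moved.

```bash
python3 -c "
from plant import r
print(r.close_job())"
```

```text
the job is handed in; nothing more can be done
None
```

I set the damper to the green dot and pressed the start button. The arm then backed well clear, and I handed the job in at about 9.6 s.

- **Lever:** I pushed the knob with the shut fingertips, at only a few newtons and without gripping it, from about 0.53 rad round to the green dot on the 2nd mark (0.17).
- **Lever check:** the wrist camera read 0.167 rad at the end of the push, 0.160 just after backing off, and 0.137 from far off to one side. These disagree. I put it down to parallax, since the readings drop as the view gets more slanted and point to about 0.17 seen straight down. In the last view the pointer may also be partly hidden. I did not check again from directly above.
- **Start button:** there was no contact at the expected height. The tool had to go about 2 cm lower than the stated fingertip length implies. I went down in small steps until the force rose to about 5 N, then jumped to 35 N at the stop. That is firmer than needed, but within the wrist limit. The button sprang back up afterwards.
- **Left alone:** I did not touch the red stop button, and it looked released at the end. In the final top picture the last, insole, sleeve and brush were where they started.

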